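Seat the round paint palette in its tin

ROBOT

A 7-joint arm with a two-finger parallel gripper is mounted at the origin on the work surface. World frame = base frame: x ahead of the robot, y to its left, z up, the work surface at z = 0. Lengths are in m, angles in degrees, forces in N, time in s.
With the tool pointing down it reaches from about 0.425 to 0.875 m from the base axis. Payload 4.7 kg.
Tool frame: the origin (TCP) lies midway between the tips of the shut fingers; the grasp point (between the pads) lies 19 mm behind it; z points along the fingers, y is the line along which they close (so a half turn about z gives the same grasp; the last joint's range is limited). The gripper opens to 87 mm and grips with 3 to 60 N. Pads are 19 mm wide; open, the fingers measure 117 mm over their backs; the gripper's body (75 mm by 190 mm) begins 51 mm behind the grasp point.
Start: joints at [70.193, 18.392, -4.016, 83.108, 1.295, 78.541, -3.26], TCP at [0.229, -0.608, 0.223] pointing down, gripper open.
Joint ranges: [-163.93, 163.93], [-17.29, 119.83], [-79.2, 71.16], [3.27, 140.29], [-89.18, 269.18], [5.43, 117.66], [-154.24, 154.24]. Speed limits (degrees/s): [147.25, 147.25, 180, 180, 180, 180, 180].

INTERFACE

Orientations are given as [roll, pitch, yaw] about the fixed x, y, z axes, in that order (R = Rz(yaw) Ry(pitch) Rx(roll)).
In Python, from cell import env, viewer, boxes_of, masks_of gives the robot as it stands. The module is installed in compiled form; this text tells all that it offers.
- The arm moves only by the tool apply_moves, never from a script. Its argument "moves" is a list of rows, each a list of 7 numbers: the shift along the tool's x, y, z scaled (see below), then the turn, a rotation vector about the tool's x, y, z scaled (see below), then the opening, from 0 (shut) to 1 (fully open). A call has 1 to 20 rows; each row is the pose to reach, as a shift and turn from the pose commanded when the call began, along the tool's axes at that moment; what a row does not reach only later rows make up. The controller multiplies each number of a shift by 0.2 m and each number of a turn by 1.5 rad. A row lasts 1/10 s, in which the tool goes at most 50 mm and 8.59 degrees, less where a joint would pass 70% of its speed; a pose out of reach is approached as far as the arm can. A call with a number of a shift or a turn outside -1 to 1 is refused whole. A call with a gripper value outside its range is refused whole. The fingers move at their own pace and stop on an object; "grip_force" is the grip in N (left out, the last holds). Time passes only in rows, so rows that repeat a pose let the fingers close. It gives the time, the measured TCP pose, the force, the opening and the grip force at its end, in the units of the state.
- env.get_obs(): the state, without advancing time (a new reading comes with each control period).
- viewer.read_camera(name): name is "scene" or "top"; returns the picture (480x640x3 uint8, red, green, blue); there is no depth.
- viewer.get_calibration(name): a dict with "fov_y" (degrees; the focal length in pixels is half the picture's height over the tangent of half this angle, whatever the lens; pixels are square), "cx", "cy" (the principal point, pixels), "position" and "orientation" of the camera in the world. Camera axes: x right, y up, looking along -z (the intrinsics and any distortion apply to the point x, -y, -z); pixel columns grow to the right and rows downward; lengths in m; the calibration is good to about 2 mm. A picture is of the moment at which its call begins. get_calibration takes no time and is no camera call.
- env.sign_off(): hands the job in; it is judged then, once.
Trained networks look in the newest picture that a camera, given by its name, has taken for a name from the list of things; names that differ only in an ending like _2 or _b are one class to them, and where a whole thing is asked for, a point or a joint stands for the part that bears it (a point fixed in the world has none). Each returns a list of dicts, best first, with "conf" (0 to 1); they miss things now and then, are a little off and sometimes report something else, mostly with a low value. They report only what shows in the picture. A call takes as long as a camera call.
- boxes_of(camera, target): "location" ([column, row] in pixels, amid what is visible of it).
- masks_of(camera, target): "pixels" (480x640 bool, what is visible of it) and "location" ([column, row] in pixels, amid what is visible of it).
The state is a dict: "time_s": time; "qpos": joint angles; "joint_velocities": joint speeds; "effort": joint torques, N m; "tool_pos": TCP position; "tool_rot": TCP orientation; "force": force on the tool from outside, world axes, zero at the start; "wrist_torque": the same for the moment, N m; "grip_width": finger opening in m; "grasp_force": force on a finger pad.
Only numpy, scipy, OpenCV 4.12 (cv2) and the standard library are available. Lean on these libraries where they do the work, as an engineer would, in place of code of your own. Each camera call takes 0.05 s, during which the arm holds its last target. There are 200 camera calls.

TASK

Get the round palette ready for the lid of its tin: with a fingertip against its upright stud, push the raised palette round on its spindle until the notch in its rim stands over the small pin in the tin, beside the tin's thumb tab, then press the centre hub down until the palette is fully home. Only push and press it: do not lift the palette, and leave the other things on the table where they stand.

Things in the scene. Friction and masses are not known exactly. Their poses are not given: they have to be found in the camera images.
- tin: Dark, fixed round tin, 156 mm outside diameter, rim 14 mm above the table; origin under its centre, +x axis towards its pin. On its upright spindle, level, sits the palette: a white disc of 130 mm diameter, 8 mm thick.
- hub_top (a point): Centre of the flat top of the palette's hub, on the spindle's axis: a plain black cylinder, 30 mm in diameter, standing 24 mm above the disc's upper face. Pressing it slides the palette down a snug bush (needs about 4 N, less than 10 N); the palette stays at the height where it is left.
- stud_top (a point): Centre of the top of the upright round black stud on the palette, 12 mm in diameter, 18 mm tall above the disc's upper face, 50 mm from the spindle's axis, straight across from the notch. The fingertip pushes it sideways to turn the palette, which turns either way without end, against light friction (about 2 N at the stud), and stays where it is left.
- notch (a point): Middle of the notch in the palette's rim, at the level of the disc's upper face, 58 mm from the spindle's axis. The notch is 14 mm wide and open to the rim (from 50 to 65 mm from the axis). It turns with the palette.
- pin_tip (a point): Top of the round-ended steel locating pin, 7 mm in diameter, fixed in the tin 58 mm from the spindle's axis; its top is 20 mm above the table. If the notch is not over it, the palette lands on the pin and cannot go home. It may hide under the palette's rim, but the tin's flat steel thumb tab (14 mm wide, reaching 19 mm out from the tin's rim) marks its direction.
- palette (a joint): How far the palette has been pressed down the spindle, in m: 0 = raised, the disc's underside 22 mm above the table, just above the pin; 0.016 = fully home, its upper face level with the tin's rim; negative = lifted. It starts between -0.004 and 0.
- water_cup_rim (a point): Centre of the rim of a white cup, 68 mm in diameter and 65 mm tall, standing loose beside the tin. To be left alone.
- tape_roll: A loose roll of tape lying flat beside the tin, 90 mm in diameter, 24 mm high; origin at the centre of its underside. To be left alone.
- ink_bottle: A loose small jar, 46 mm in diameter, 60 mm tall, beyond the tin; origin at the centre of its underside. To be left alone.
- brush: A loose brush lying on the table to the left, 190 mm long; origin on its underside. To be left alone.
- eraser: A loose white eraser, 55 x 26 x 16 mm, to the right; origin at the centre of its underside. To be left alone.
- brush_pot: A loose metal pot of brushes, 72 mm in diameter, up to 190 mm tall with the brushes, to the far left; origin at the centre of its underside. To be left alone.
- gesso_jar: A loose white jar, 64 mm in diameter, 75 mm tall, to the far right; origin at the centre of its underside. To be left alone.

How it is judged (in metres and radians):
At the end, for the whole second after the job is handed in: The palette is pressed at least 14.5 mm down from the raised position (16 mm is fully home), its notch is within 5 mm of the pin seen from above, and it is at rest (value of joint palette above 0.0145 m and horizontal distance between notch and pin_tip below 0.005 m and velocity of joint palette below 0.005 m/s); the robot touches nothing.
It fails at once if the palette was lifted (more than 12 mm above its raised position) (value of joint palette below -0.012 m).
It fails at once if one of the other things on the table was moved by more than 15 mm (distance of any of water_cup_rim, tape_roll, ink_bottle, brush, eraser, brush_pot, gesso_jar from where it was at the start of the episode above 0.015 m).
It also fails if it takes over 51 s, if anything falls off the work surface, if the arm or the gripper's body presses on something with over 40 N, if the wrist force passes 120 N, or if a joint passes its speed limit or range.

## Working session

There is one attempt and no reset: what is moved stays moved. The work goes in short steps, Python scripts to look and compute and a tool call to move; the robot and the scene stay as the last step left them, time stands still between calls to the robot, and variables do not carry over. Pictures are saved under pics/ and viewed, at most 10 in all, crops included, and the job is handed in when it is done.

Besides the shell and the picture viewer there is one more tool, called after "Call:" as a command line: name --pt "numbers of a row" for each row, then --argument value for the rest. apply_moves: Moves the arm, as the interface text tells. Shifts and turns lie within -1 to 1; 1 stands for 0.2 m of shift or 1.5 rad of turn. Its arguments: {"type":"object","properties":{"moves":{"type":"array","items":{"type":"array","items":{"type":"number","minimum":-1,"maximum":1}}},"grip_force":{"type":"number"}},"required":["moves"]}

```bash
mkdir -p pics; cat > h.py <<'E'
import numpy as np, cv2
from scipy.spatial.transform import Rotation as R
from cell import env, viewer, boxes_of, masks_of
def cal(n):
    c=viewer.get_calibration(n); f=240/np.tan(np.radians(c['fov_y'])/2)
    return c,f
def rot(c):
    o=np.array(c['orientation'],float)
    return R.from_euler('xyz',o,degrees=True).as_matrix() if o.shape==(3,) else (o if o.ndim==2 else None)
def ray(n,px,z):
    c,f=cal(n); d=np.array([(px[0]-c['cx'])/f,-(px[1]-c['cy'])/f,-1]); d=rot(c)@d
    p=np.array(c['position']); return p+d*(z-p[2])/d[2]
def proj(n,P):
    c,f=cal(n); q=rot(c).T@(np.array(P)-c['position']); return np.array([c['cx']+f*q[0]/-q[2],c['cy']-f*q[1]/-q[2]])
E
python3 - <<'E'
from h import *
for n in('scene','top'):
    im=viewer.read_camera(n); cv2.imwrite(f'pics/{n}0.png',im[:,:,::-1]); print(n,viewer.get_calibration(n))
    for t,z in(('hub_top',.054),('stud_top',.048),('notch',.03),('pin_tip',.02),('tin',.01),('water_cup_rim',.065),('tape_roll',.012),('ink_bottle',.03)):
        for b in boxes_of(n,t)[:2]: print(t,round(b['conf'],2),np.round(b['location']),np.round(ray(n,b['location'],z),3))
print(env.get_obs())
E
```

```text
scene {'fov_y': 53.86362921301262, 'cx': 316.931981377108, 'cy': 246.05228866656222, 'position': array([ 1.03497701, -0.53219134,  0.66616254]), 'orientation': array([51.32600844,  0.33492159, 39.76921025])}
hub_top 0.86 [301. 264.] [ 0.555 -0.011  0.054]
stud_top 0.74 [304. 265.] [ 0.557 -0.005  0.048]
notch 0.77 [298. 267.] [0.537 0.    0.03 ]
tin 0.95 [305. 275.] [0.549 0.006 0.01 ]
water_cup_rim 0.61 [349. 230.] [0.57  0.129 0.065]
tape_roll 0.88 [260. 307.] [ 0.544 -0.118  0.012]
tape_roll 0.69 [302. 265.] [0.525 0.024 0.012]
ink_bottle 0.62 [421. 304.] [0.785 0.066 0.03 ]
top {'fov_y': 44.27720327192958, 'cx': 319.42720546094114, 'cy': 241.7237136944492, 'position': array([0.41916199, 0.03052272, 1.30785921]), 'orientation': array([  8.33776719,   0.50362144, -90.93539861])}
hub_top 0.94 [334. 273.] [0.536 0.009 0.054]
stud_top 0.87 [331. 275.] [0.531 0.015 0.048]
notch 0.82 [332. 273.] [0.538 0.012 0.03 ]
tin 0.76 [330. 274.] [0.538 0.016 0.01 ]
tin 0.57 [406. 248.] [ 0.592 -0.153  0.01 ]
water_cup_rim 0.72 [330. 275.] [0.53  0.018 0.065]
tape_roll 0.84 [404. 246.] [ 0.595 -0.149  0.012]
ink_bottle 0.93 [297. 167.] [0.776 0.086 0.03 ]
{'time_s': 0.9, 'qpos': array([70.19163388, 18.39139684, -4.01508776, 83.10652108,  1.29501447,
       78.53989725, -3.26050094]), 'joint_velocities': array([ 0.0071825 ,  0.10348929,  0.00866292, -0.09157226,  0.087739  ,
       -0.05431191,  0.02145827]), 'effort': array([-6.91796013e-04, -4.91095448e+01, -4.03138641e-01, -3.12772715e+01,
       -6.35890639e-02,  3.32944281e-02,  8.53135589e-06]), 'tool_pos': array([ 0.22884485, -0.6084217 ,  0.2226014 ]), 'tool_rot': array([1.79992689e+02, 2.95999433e-03, 2.06156807e+01]), 'force': array([ 0.18086738, -0.89993969,  0.15192652]), 'wrist_torque': array([ 0.05215657, -0.07101613, -0.05485075]), 'grasp_force': 0.0, 'grip_width': 0.08695155425888383}
```

View pics/scene0.png

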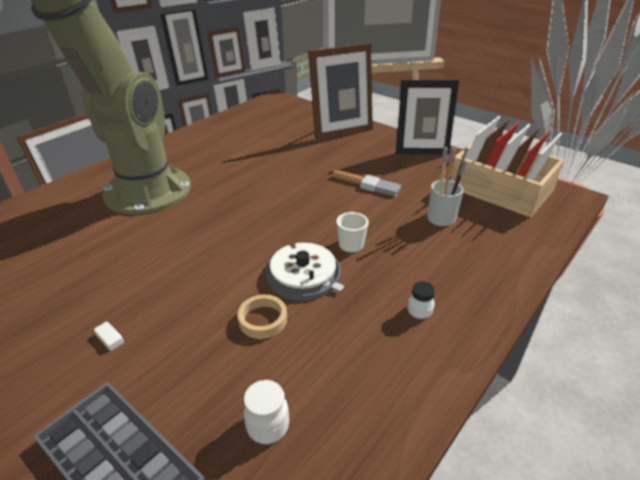

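View pics/top0.png

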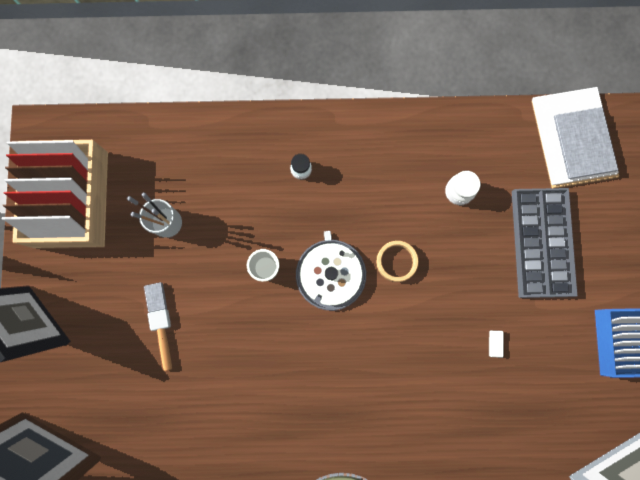

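The scene picture shows the tin about (303,270) and its tab at (338,287). In the top picture, the tin is at (331,275), the hub at (331,273), the tab at (327,236), the cup at (263,265) and the tape at (397,261). I'll enlarge both crops.

```bash
python3 - <<'E'
from h import *
a=cv2.imread('pics/scene0.png')[230:310,255:355]; b=cv2.imread('pics/top0.png')[225:325,280:380]
a=cv2.resize(a,None,fx=5,fy=5,interpolation=cv2.INTER_CUBIC); a=cv2.resize(a,(500,400)); 
a=a[:,:400] if 0 else a
b=cv2.resize(b,None,fx=4,fy=4,interpolation=cv2.INTER_CUBIC)
a=cv2.resize(a,(400,320))
o=np.zeros((400,800,3),np.uint8); o[:320,:400]=a; o[:,400:]=b
cv2.imwrite('pics/crop.png',o)
E
```

```text
(no output)
```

View pics/crop.png

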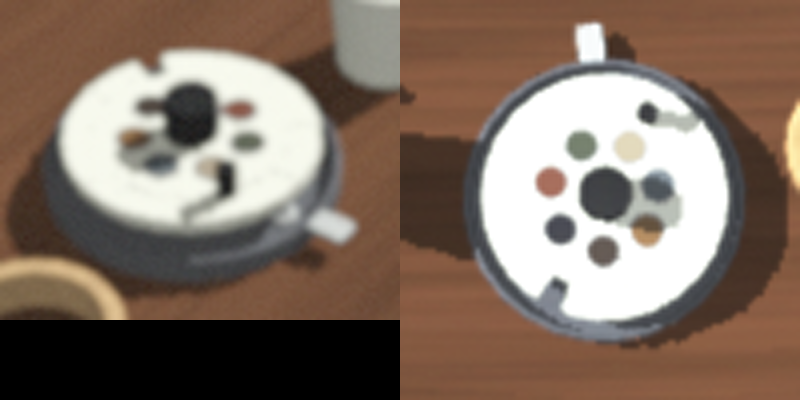

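The crop shows the hub top at top px (331.3,273.5) and scene px (302.5,253.8). The stud top is at (342,253.3) and (311.5,273), the notch at (318.3,299.3) and (292.5,246.2), and the tab's middle at (327.8,235.8) and (338,286).

```bash
python3 - <<'E'
from h import *
D=dict(hub=((331.3,273.5),(302.5,253.8),.056),stud=((342,253.3),(311.5,273),.05),notch=((318.3,299.3),(292.5,246.2),.032),tab=((327.8,235.8),(338,286),.014),tape=((397,261),(262.5,316),.01),cup=((263,265),(352,221),.065))
for k,(t,s,z) in D.items(): print(k,ray('top',t,z)[:2].round(4),ray('scene',s,z)[:2].round(4))
E
```

```text
hub [0.534  0.0144] [0.538  0.0136]
stud [ 0.5777 -0.0095] [ 0.5853 -0.0141]
notch [0.481  0.0432] [0.485  0.0408]
tab [0.6219 0.02  ] [0.625  0.0202]
tape [ 0.5635 -0.1319] [ 0.563  -0.1309]
cup [0.5537 0.1588] [0.555  0.1585]
```

```bash
cat >> h.py <<'E'
HUB=np.array([.535,.014])
def rows(wps, start=None):
    """wps: (x,y,z,yaw); prints rows relative to the start pose"""
    o=env.get_obs(); p0=o['tool_pos']; R0=R.from_euler('xyz',o['tool_rot'],degrees=True)
    for x,y,z,w in wps:
        s=R0.inv().apply(np.array([x,y,z])-p0)/.2
        t=(R0.inv()*R.from_euler('xyz',[180,0,w],degrees=True)).as_rotvec()/1.5
        print([round(float(v),3) for v in (*s,*t)])
def polar(th,rad,tan,z):
    """tool radially rad, tangentially tan (ccw) from the spindle at stud angle th; tool y along the tangent"""
    a=np.radians(th); e=np.array([np.cos(a),np.sin(a)]); n=np.array([-e[1],e[0]])
    return (*(HUB+rad*e+tan*n),z,th+180)
E
python3 - <<'E'
from h import *
p=polar(-28.6,.05,.034,.12); print(p)
o=env.get_obs()['tool_pos']; 
rows([(*(o+(np.array(p[:3])-o)*f),20.6+(131)*min(1,f*1.5)) for f in (.28,.56,.84,1)])
E
```

```text
(np.float64(0.5951746719413796), np.float64(0.019916828267520996), 0.12, 151.4)
[0.79, -0.643, 0.144, 0.0, 0.0, -0.64]
[1.58, -1.286, 0.287, 0.0, 0.0, -1.28]
[2.369, -1.928, 0.431, 0.0, 0.0, -1.524]
[2.821, -2.296, 0.513, 0.0, 0.0, -1.524]
```

Call:
apply_moves --pt "0.95 -0.77 0 0 0 -0.95 0" --pt "0.95 -0.77 0 0 0 -0.95 0" --pt "0.95 -0.77 0 0 0 -0.95 0" --pt "0.95 -0.77 0 0 0 -0.95 0" --pt "0.95 -0.77 0 0 0 -0.95 0" --pt "0.95 -0.77 0 0 0 -0.95 0" --pt "0.95 -0.77 0 0 0 -0.95 0" --pt "0.95 -0.77 0 0 0 -0.95 0" --pt "0.95 -0.77 0 0 0 -0.95 0" --pt "0.95 -0.77 0 0 0 -0.95 0" --pt "0.95 -0.77 0 0 0 -0.95 0" --pt "0.95 -0.77 0 0 0 -0.95 0"

```text
time_s: 2.1
tool_pos: [0.3524, -0.3974, 0.2227]
tool_rot: [180.0, 0.0, 102.2]
force: [-0.1, 0.7, 0.3]
grip_width: 0.0026
grasp_force: 0.0
```

```bash
python3 - <<'E'
from h import *
p=polar(-28.6,.05,.034,.12)
o=env.get_obs(); print(o['tool_pos'],o['tool_rot'],o['qpos'],o['time_s']);o=o['tool_pos']
rows([(*(o+(np.array(p[:3])-o)*f),151.4) for f in (.3,.4,.5,1)])
E
```

```text
[ 0.35244233 -0.39737452  0.22265932] [1.79999413e+02 1.39217642e-02 1.02153789e+02] [ 62.62131614   4.75410057 -17.98398855  99.47500136   1.51858315
  75.99492769  56.48174112] 2.1
[0.535, 0.488, 0.154, -0.0, 0.0, -0.573]
[0.714, 0.65, 0.205, -0.0, 0.0, -0.573]
[0.892, 0.813, 0.256, -0.0, 0.0, -0.573]
[1.784, 1.626, 0.513, -0.0, 0.0, -0.573]
```

Call:
apply_moves --pt "0.89 0.81 0.1 0 0 -0.573 0" --pt "0.89 0.81 0.1 0 0 -0.573 0" --pt "0.89 0.81 0.1 0 0 -0.573 0" --pt "0.89 0.81 0.1 0 0 -0.573 0" --pt "0.89 0.81 0.1 0 0 -0.573 0" --pt "0.89 0.81 0.1 0 0 -0.573 0" --pt "0.89 0.81 0.1 0 0 -0.573 0" --pt "0.89 0.81 0.1 0 0 -0.573 0" --pt "0.89 0.81 0.1 0 0 -0.573 0"

```text
time_s: 3.0
tool_pos: [0.4724, -0.1904, 0.2026]
tool_rot: [-180.0, 0.0, 151.2]
force: [-0.7, 0.0, -0.2]
grip_width: 0.0009
grasp_force: 0.0
```

```bash
python3 - <<'E'
from h import *
rows([polar(-28.6,.05,.034,.12)])
print(env.get_obs()['qpos'])
E
```

```text
[-0.032, 1.217, 0.412, -0.0, 0.0, -0.002]
[ 49.77907864   3.47928857 -31.78134133 103.44653814   1.93355005
  73.60311612  78.72856636]
```

Call:
apply_moves --pt "-0.03 0.98 0.3 0 0 0 0" --pt "-0.03 0.98 0.3 0 0 0 0" --pt "-0.03 0.98 0.3 0 0 0 0" --pt "-0.03 0.98 0.3 0 0 0 0" --pt "-0.03 0.98 0.3 0 0 0 0" --pt "-0.03 0.98 0.3 0 0 0 0"

```text
time_s: 3.6
tool_pos: [0.5716, -0.0188, 0.1417]
tool_rot: [-180.0, -0.1, 151.5]
force: [-0.3, 0.1, 0.4]
grip_width: 0.0003
grasp_force: 0.0
```

```bash
python3 - <<'E'
from h import *
rows([polar(-28.6,.05,.034,.07),polar(-28.6,.05,.034,.042)])
print(env.get_obs()['qpos'])
E
```

```text
[-0.012, 0.227, 0.359, -0.0, -0.001, 0.002]
[-0.012, 0.227, 0.499, -0.0, -0.001, 0.002]
[ 33.41114721  16.04485924 -39.6403715   99.21708495  10.84948908
  68.73505196  52.44255007]
```

Call:
apply_moves --pt "-0.01 0.23 0.1 0 0 0 0" --pt "-0.01 0.23 0.2 0 0 0 0" --pt "-0.01 0.23 0.3 0 0 0 0" --pt "-0.01 0.23 0.4 0 0 0 0" --pt "-0.01 0.23 0.45 0 0 0 0" --pt "-0.01 0.23 0.5 0 0 0 0" --pt "-0.01 0.23 0.5 0 0 0 0"

```text
time_s: 4.3
tool_pos: [0.5948, 0.0182, 0.0418]
tool_rot: [-179.9, -0.1, 151.4]
force: [0.8, 0.9, -0.6]
grip_width: 0.0005
grasp_force: 0.0
```

```bash
python3 - <<'E'
from h import *
print(env.get_obs()['force'])
im=viewer.read_camera('scene'); c=cv2.resize(im[190:310,230:390],None,fx=4,fy=4,interpolation=cv2.INTER_CUBIC); cv2.imwrite('pics/c2.png',c[:,:,::-1])
rows([polar(-28.6,.05,.025,.042)]+[polar(-28.6-8*i,.05,.021,.042) for i in range(0,10)])
E
```

```text
[ 0.78817105  0.92166035 -0.56180149]
[0.003, -0.041, 0.003, -0.0, 0.0, 0.0]
[0.003, -0.061, 0.003, -0.0, 0.0, 0.0]
[-0.009, -0.097, 0.003, -0.0, 0.0, 0.093]
[-0.016, -0.134, 0.003, -0.0, 0.0, 0.186]
[-0.018, -0.172, 0.003, -0.0, 0.0, 0.28]
[-0.014, -0.209, 0.003, -0.0, 0.0, 0.373]
[-0.005, -0.246, 0.003, -0.0, 0.0, 0.466]
[0.008, -0.281, 0.003, -0.0, 0.0, 0.559]
[0.027, -0.314, 0.003, -0.0, 0.0, 0.652]
[0.05, -0.344, 0.003, -0.0, 0.0, 0.745]
[0.076, -0.371, 0.003, -0.0, 0.0, 0.838]
```

View pics/c2.png

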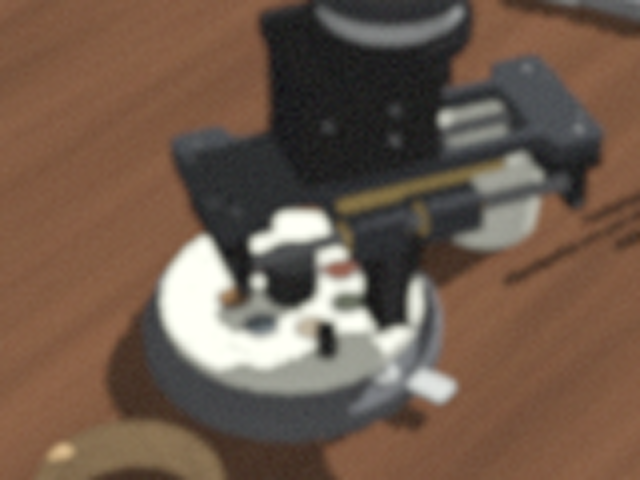

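The picture shows the shut fingers at crop (390,300), on the disc behind the stud (325,340) and clear of the hub. Next I push along the arc.

Call:
apply_moves --pt "0.003 -0.04 0 0 0 0 0" --pt "0.003 -0.06 0 0 0 0 0" --pt "-0.004 -0.08 0 0 0 0.047 0" --pt "-0.009 -0.097 0 0 0 0.093 0" --pt "-0.013 -0.115 0 0 0 0.14 0" --pt "-0.016 -0.134 0 0 0 0.186 0" --pt "-0.018 -0.172 0 0 0 0.28 0" --pt "-0.014 -0.209 0 0 0 0.373 0" --pt "-0.005 -0.246 0 0 0 0.466 0" --pt "0.008 -0.281 0 0 0 0.559 0" --pt "0.027 -0.314 0 0 0 0.652 0" --pt "0.05 -0.344 0 0 0 0.745 0" --pt "0.076 -0.371 0 0 0 0.838 0"

```text
time_s: 5.65
tool_pos: [0.5478, -0.0384, 0.0436]
tool_rot: [179.8, -0.0, 79.1]
force: [2.3, 0.8, -0.5]
grip_width: 0.0005
grasp_force: 1.1
```

```bash
python3 - <<'E'
from h import *
o=env.get_obs();print(o['force'],o['qpos'])
rows([polar(-100.6-7*i,.05,.021,.042) for i in range(0,11)])
E
```

```text
[ 2.29530687  0.81600992 -0.46994885] [ 23.81232687  17.20082367 -25.6373512  108.16452279   8.83515408
  56.34597579 -16.58060768]
[-0.004, -0.006, 0.008, 0.002, -0.001, -0.003]
[-0.016, -0.037, 0.008, 0.002, -0.001, 0.078]
[-0.023, -0.07, 0.008, 0.002, -0.001, 0.16]
[-0.026, -0.103, 0.007, 0.002, -0.001, 0.241]
[-0.025, -0.136, 0.007, 0.002, -0.001, 0.323]
[-0.02, -0.168, 0.007, 0.002, -0.001, 0.404]
[-0.011, -0.2, 0.007, 0.002, -0.001, 0.486]
[0.001, -0.231, 0.007, 0.002, -0.002, 0.567]
[0.018, -0.26, 0.007, 0.002, -0.002, 0.648]
[0.037, -0.286, 0.007, 0.002, -0.002, 0.73]
[0.06, -0.31, 0.007, 0.002, -0.002, 0.811]
```

Call:
apply_moves --pt "-0.016 -0.037 0 0 0 0.078 0" --pt "-0.023 -0.07 0 0 0 0.16 0" --pt "-0.026 -0.103 0 0 0 0.241 0" --pt "-0.025 -0.136 0 0 0 0.323 0" --pt "-0.02 -0.168 0 0 0 0.404 0" --pt "-0.011 -0.2 0 0 0 0.486 0" --pt "0.001 -0.231 0 0 0 0.567 0" --pt "0.018 -0.26 0 0 0 0.648 0" --pt "0.037 -0.286 0 0 0 0.73 0" --pt "0.037 -0.286 0 0 0 0.73 0"

```text
time_s: 6.65
tool_pos: [0.4922, -0.0205, 0.0435]
tool_rot: [179.9, -0.1, 16.8]
force: [-0.5, -0.2, -0.4]
grip_width: 0.0004
grasp_force: 0.1
```

```bash
python3 - <<'E'
from h import *
o=env.get_obs();print(o['force'],o['qpos'])
for n in('top','scene'):
    im=viewer.read_camera(n); b=im[225:325,280:380] if n=='top' else im[230:310,255:355]
    b=cv2.resize(b,(400,b.shape[0]*4),interpolation=cv2.INTER_CUBIC)
    if n=='top': O=np.zeros((400,800,3),np.uint8); O[:,400:]=b
    else: O[:320,:400]=b
cv2.imwrite('pics/c3.png',O[:,:,::-1])
E
```

```text
[-0.47406814 -0.22865156 -0.40134022] [ 17.16959789  10.11604298 -19.18067964 115.89838263   4.1240029
  54.48636133 -77.37519793]
```

View pics/c3.png

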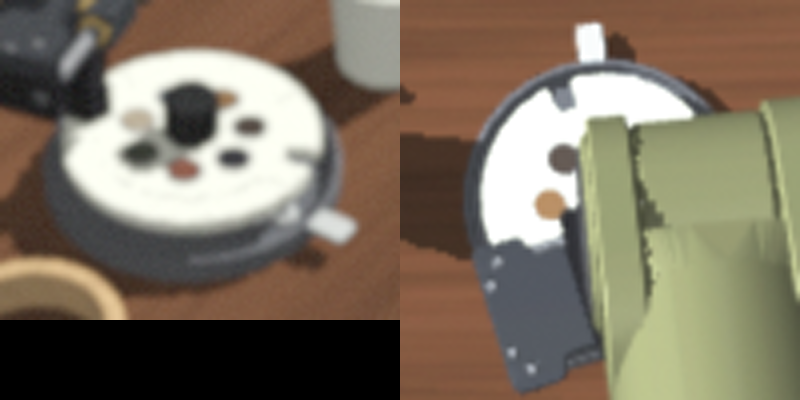

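In the crop the notch stands at (564,98), which is top px (321,249.5), just left of the tab direction. The fingers are at the near side.

```bash
python3 - <<'E'
from h import *
H=ray('top',(331.3,273.5),.056)[:2]
# disc centre from first picture: fit of white disc edges crop (480..728, 70..322)
print(H, ray('top',(280+204/4,225+196/4),.032)[:2], ray('top',(280+(465+743)/8-100,225+(60+341)/8),.014)[:2])
for nm,px,z in(('notch',(321,249.5),.032),('tab',(327.8,235.8),.014),('tabtip',(327.2,231),.014)):
    v=ray('top',px,z)[:2]-H; print(nm,v,np.hypot(*v),np.degrees(np.arctan2(v[1],v[0])))
E
```

```text
[0.53402509 0.01438664] [0.53515142 0.01474849] [0.53430874 0.01457347]
notch [0.05508383 0.02114571] 0.0590031299947159 21.000910636753442
tab [0.0878903  0.00561098] 0.08806922009503176 3.6528445729508405
tabtip [0.09870992 0.00674566] 0.09894014540577348 3.9094120586347167
```

```bash
python3 - <<'E'
from h import *
rows([polar(-163.2-a,.05,.021,.043) for a in (4,8,12,15,17)])
E
```

```text
[-0.0, -0.016, 0.0, 0.0, -0.0, 0.048]
[-0.006, -0.034, 0.0, 0.0, -0.0, 0.094]
[-0.01, -0.053, 0.0, 0.0, -0.0, 0.141]
[-0.012, -0.067, 0.0, 0.0, -0.0, 0.176]
[-0.013, -0.076, 0.0, 0.0, -0.0, 0.199]
```

Call:
apply_moves --pt "0 -0.016 0 0 0 0.048 0" --pt "-0.006 -0.034 0 0 0 0.094 0" --pt "-0.01 -0.053 0 0 0 0.141 0" --pt "-0.012 -0.067 0 0 0 0.176 0" --pt "-0.013 -0.076 0 0 0 0.199 0" --pt "-0.013 -0.076 0 0 0 0.199 0" --pt "-0.013 -0.076 0 0 0 0.199 0"

```text
time_s: 7.45
tool_pos: [0.4849, -0.0072, 0.0426]
tool_rot: [180.0, 0.0, -0.3]
force: [0.2, -2.3, 1.3]
grip_width: 0.0005
grasp_force: 0.8
```

```bash
python3 - <<'E'
from h import *
o=env.get_obs();print(o['force'],o['tool_rot'])
for n in('top','scene'):
    im=viewer.read_camera(n); b=im[225:325,280:380] if n=='top' else im[230:310,255:355]
    b=cv2.resize(b,(400,b.shape[0]*4),interpolation=cv2.INTER_CUBIC)
    if n=='top': O=np.zeros((400,800,3),np.uint8); O[:,400:]=b
    else: O[:320,:400]=b
cv2.imwrite('pics/c4.png',O[:,:,::-1])
E
```

```text
[ 0.15940499 -2.26131159  1.25989549] [ 1.79971754e+02  1.53169072e-02 -2.58134436e-01]
```

View pics/c4.png

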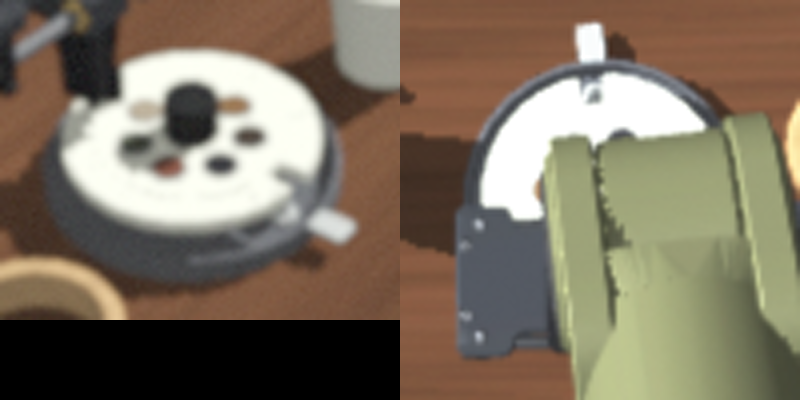

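The notch is now at crop (591,85), in line with the tab, and a light pin shows inside it. I'll check the numbers and plan the retreat and hub press.

```bash
python3 - <<'E'
from h import *
im=viewer.read_camera('top')
for r in range(242,252): print(r,im[r,319:337].mean(1).astype(int))
H=ray('top',(331.3,273.5),.056)[:2]
for px in((327,245.5),(327.8,245.5),(328.5,245.5)):
    v=ray('top',px,.032)[:2]-H; print(px,np.degrees(np.arctan2(v[1],v[0])),np.hypot(*v))
v=np.array([np.cos(np.radians(3.8)),np.sin(np.radians(3.8))])*.058+H
print('pin proj',proj('top',(*v,.02)))
o=env.get_obs()['tool_pos']
rows([(o[0],o[1]-.02,o[2],0),(o[0],o[1]-.02,.12,0),(.5345,.0144,.12,0),(.5345,.0144,.07,0)])
E
```

```text
242 [133 128 109 104  93  91  87  83  82  79  77  81  95  99 106  97  91  94]
243 [105  94  81  80  84  82  78  83  82  78  85 114 192 206 224 199 167 154]
244 [ 84 102 120 143 164 143 100 122 121 102 129 183 253 254 254 254 253 249]
245 [153 219 246 253 253 228 143 143 160 168 174 211 255 255 255 255 255 255]
246 [253 254 255 255 255 249 171 197 240 229 223 241 255 255 255 255 255 255]
247 [255 255 255 255 255 252 197 242 239 193 187 235 255 255 255 255 255 255]
248 [255 255 255 255 255 254 225 247 206 156 152 214 255 255 255 255 255 255]
249 [255 255 255 255 255 255 250 246 168 138 139 209 255 255 255 255 255 255]
250 [255 255 255 255 255 255 254 224 172 176 182 235 255 255 255 255 255 255]
251 [255 255 255 255 255 255 255 250 244 253 254 254 255 255 255 255 255 255]
(327, 245.5) 7.0718418103794045 0.06415249581319951
(327.8, 245.5) 5.521658995884044 0.06393043721705577
(328.5, 245.5) 4.15728346883002 0.06377476483549359
pin proj [328.86718392 248.82770381]
[0.001, 0.1, 0.0, 0.0, 0.0, -0.004]
[0.0, 0.1, -0.387, 0.0, 0.0, -0.004]
[0.248, -0.108, -0.387, 0.0, 0.0, -0.004]
[0.248, -0.109, -0.137, 0.0, 0.0, -0.004]
```

Call:
apply_moves --pt "0 -0.004 0 0 0 0.01 0" --pt "0 -0.007 0 0 0 0.017 0" --pt "0 -0.007 0 0 0 0.017 0" --pt "0 0.05 0 0 0 0 0" --pt "0 0.1 0 0 0 0 0" --pt "0 0.1 -0.1 0 0 0 0" --pt "0 0.1 -0.2 0 0 0 0" --pt "0 0.1 -0.387 0 0 0 0" --pt "0.12 0 -0.387 0 0 0 0" --pt "0.248 -0.108 -0.387 0 0 0 0" --pt "0.248 -0.108 -0.3 0 0 0 0" --pt "0.248 -0.108 -0.2 0 0 0 0" --pt "0.248 -0.108 -0.137 0 0 0 0"

```text
time_s: 8.9
tool_pos: [0.5341, 0.0149, 0.0684]
tool_rot: [-180.0, 0.1, -0.4]
force: [-0.4, -0.2, -0.2]
grip_width: 0.0006
grasp_force: 0.0
```

```bash
python3 - <<'E'
from h import *
im=viewer.read_camera('top')
for r in range(242,252): print(r,im[r,319:337].mean(1).astype(int))
o=env.get_obs();print(o['force'])
rows([(.5345,.0144,z,0) for z in (.06,.035)])
E
```

```text
242 [152 151 151 150 151 151 151 151 151 150 151 150 150 151 151 151 151 151]
243 [151 151 151 150 150 151 151 152 152 151 152 151 151 151 151 151 151 151]
244 [152 152 152 152 151 151 152 151 151 151 151 152 151 152 152 152 152 151]
245 [150 151 151 151 151 151 152 151 152 152 152 152 151 152 152 152 152 152]
246 [149 152 152 152 153 152 151 151 152 153 153 152 152 152 152 153 153 152]
247 [147 151 152 153 152 152 152 152 152 153 153 153 153 153 153 153 153 154]
248 [130 149 152 153 153 153 153 153 153 153 154 153 154 153 153 153 153 153]
249 [104 133 151 153 154 155 154 153 153 153 153 153 153 153 153 152 152 152]
250 [ 92 118 147 153 153 154 154 153 153 152 152 152 152 152 153 151 150 150]
251 [ 88  99 125 147 151 152 153 153 152 152 150 150 150 150 148 148 148 148]
[ 0.04538216 -0.25511431 -1.98430575]
[0.009, 0.001, 0.033, -0.0, 0.003, -0.004]
[0.01, 0.001, 0.158, -0.0, 0.003, -0.004]
```

Call:
apply_moves --pt "0 0 0.03 0 0 0 0" --pt "0 0 0.05 0 0 0 0" --pt "0 0 0.065 0 0 0 0" --pt "0 0 0.08 0 0 0 0" --pt "0 0 0.095 0 0 0 0" --pt "0 0 0.11 0 0 0 0" --pt "0 0 0.125 0 0 0 0" --pt "0 0 0.14 0 0 0 0" --pt "0 0 0.14 0 0 0 0"

```text
time_s: 9.85
tool_pos: [0.5349, 0.0146, 0.0416]
tool_rot: [-180.0, -0.0, -0.4]
force: [-0.1, -1.2, 0.9]
grip_width: 0.0001
grasp_force: 0.3
```

Call:
apply_moves --pt "0 0 0.008 0 0 0 0" --pt "0 0 0.016 0 0 0 0" --pt "0 0 0.024 0 0 0 0" --pt "0 0 0.032 0 0 0 0" --pt "0 0 0.032 0 0 0 0"

```text
time_s: 10.35
tool_pos: [0.5349, 0.0146, 0.0382]
tool_rot: [179.9, -0.0, -0.4]
force: [-7.3, -0.3, 21.0]
grip_width: 0.001
grasp_force: 10.9
```

Bottomed at hub z 0.038 with 21 N, which matches fully home. I'll retreat up and away, then look.

Call:
apply_moves --pt "0 0 -0.05 0 0 0 0" --pt "0 0 -0.15 0 0 0 0" --pt "0 0 -0.35 0 0 0 0" --pt "0 0 -0.55 0 0 0 0" --pt "0 0.3 -0.7 0 0 0 0" --pt "0 0.6 -0.8 0 0 0 0" --pt "0 0.9 -0.8 0 0 0 0" --pt "0 0.95 -0.8 0 0 0 0" --pt "0 0.95 -0.8 0 0 0 0"

```text
time_s: 11.25
tool_pos: [0.5317, -0.1848, 0.1954]
tool_rot: [179.7, 0.0, -1.1]
force: [0.1, 0.3, -0.5]
grip_width: 0.0005
grasp_force: 0.0
```

```bash
python3 - <<'E'
from h import *
for n in('top','scene'):
    im=viewer.read_camera(n); b=im[225:325,280:380] if n=='top' else im[230:310,255:355]
    b=cv2.resize(b,(400,b.shape[0]*4),interpolation=cv2.INTER_CUBIC)
    if n=='top': O=np.zeros((400,800,3),np.uint8); O[:,400:]=b
    else: O[:320,:400]=b
cv2.imwrite('pics/c5.png',O[:,:,::-1])
E
```

```text
(no output)
```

View pics/c5.png

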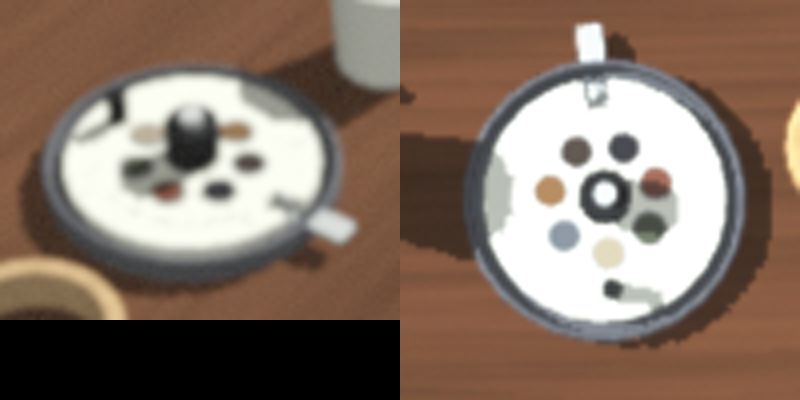

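The palette is seated level with the tin's rim. Its notch is over the pin at crop (596,90), in line with the tab, and the cup and tape haven't moved.

```bash
python3 -c "
from cell import env
print(env.sign_off())"
```

```text
the job is handed in; nothing more can be done
None
```

The job is handed in at about 11 s of the 51 s allowed: the palette's notch is over the pin, its hub is pressed to the stop at 38 mm (fully home), the arm is clear and the cup and tape look unmoved, but sign-off returned no verdict and I didn't re-check the other items.

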